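# Unhook the collar carrier from its lipped dock

## Robot

A 6-joint arm with a two-finger parallel gripper is mounted at the origin on the work surface. World frame = base frame: x ahead of the robot, y to its left, z up, the work surface at z = 0. Lengths are in mm, angles in rad, forces in N, time in s.
With the tool pointing down it reaches from about 325 to 775 mm from the base axis. Payload 9.3 kg.
Tool frame: the origin (TCP) lies on the centre line of the jaws, within the pads' length; the fingertips stand 17 mm ahead of it and the grasp point (between the pads) lies 2 mm behind it; z points along the fingers, y is the line along which they close (so a half turn about z gives the same grasp; the last joint's range is limited). The gripper opens to 85 mm and grips with 20 to 120 N. Pads are 22 mm wide; open, the fingers measure 114 mm over their backs; the gripper's body (76 mm by 85 mm) begins 54 mm behind the grasp point. The pads swing forward as they close: fully open they stand 13 mm farther back than shut.
Start: joints at [1.047, 0.259, 0.021, 1.334, 0, 1.418], TCP at [199.3, 512.617, 248.279] pointing down, gripper open.
Joint ranges: [-3.04, 3.04], [-0.91, 1.82], [-1.04, 1.36], [-1.92, 1.95], [-1.52, 1.45], [-3.14, 3.14]. Speed limits (rad/s): [2.22, 2.22, 2.79, 3.14, 3.14, 3.14].

## Interface

Orientations are given as a unit quaternion [w, x, y, z].
In Python, from plant import * gives the robot as it stands. The module is installed in compiled form; this text tells all that it offers.
- The arm moves only by the shell command python3 -m handwheel 'ROWS' [FORCE]. ROWS is JSON, a list of rows, each a list of 7 numbers: the finger opening in cm, from 0 to 8.54, then the shift along the tool's x, y, z in cm, then the turn, a rotation vector about the tool's x, y, z in degrees. In form: [[fingers, dx, dy, dz, rx, ry, rz], ...]. A call has 1 to 12 rows; each row is the pose to reach, as a shift and turn from the pose commanded when the call began, along the tool's axes at that moment; what a row does not reach only later rows make up. A row lasts 1/10 s, in which the tool goes at most 50 mm and 8.59 degrees, less where a joint would pass 70% of its speed; a pose out of reach is approached as far as the arm can. A call with a gripper value outside its range is refused whole. The fingers move at their own pace and stop on an object; FORCE is the grip in N (left out, the last holds). Time passes only in rows, so rows that repeat a pose let the fingers close. It gives the time, the measured TCP pose, the force, the opening and the grip force at its end, in the units of the state.
- read_state(): the state, without advancing time (a new reading comes with each control period).
- snapshot(name): name is "scene" or "top" or "wrist"; returns a dict with "pixels" (420x560x3 uint8, red, green, blue), "mtx" (3x3 intrinsics, pixels), "view" (4x4, takes a point from world to camera coordinates). Camera axes: x right, y up, looking along -z (the intrinsics and any distortion apply to the point x, -y, -z); pixel columns grow to the right and rows downward; lengths in mm; the calibration is good to about 2 mm. A picture is of the moment at which its call begins. There is no depth.
- sign_off(): hands the job in; it is judged then, once.
The state is a dict: "time_s": time; "q": joint angles; "dq": joint speeds; "joint_efforts": joint torques, N m; "ee_pos": TCP position; "tcp_rot": TCP orientation; "contact_force": force on the tool from outside, world axes, zero at the start; "torque": the same for the moment, N m; "finger_gap": finger opening in mm; "grip_force": force on a finger pad.
Only numpy, scipy, OpenCV 4.12 (cv2) and the standard library are available. Lean on these libraries where they do the work, as an engineer would, in place of code of your own. Each camera call takes 0.05 s, during which the arm holds its last target. There are 200 camera calls.

## Task

Take the collar carrier by its red fin out of its bench dock: slide it back towards its tail until it meets the rear stop, so that its nose comes out from under the retaining lip, then tilt the nose up over the lip while the tail is still hooked under the rear keeper, and draw it out nose first. Set it down gently, flat on the floor of the blue inspection tray, and let go. It must move freely all the way, so feel for the stop and never force it against the dock or the tray; keep it within a moderate tilt and leave the other things on the bench where they are.

Things in the scene. Friction and masses are not known exactly. Their poses are not given: they have to be found in the camera images.
- carrier: Loose aluminium carrier for titanium collars, about 0.26 kg, 166 mm long. Origin: centre of the underside of its main block (70 x 34 x 16 mm high); x points to the nose, y across, z up. Nose: tongue 30 wide, 7 thick, level with the underside, x = 35 to 80 mm. Tail: tongue 30 wide, 6 thick, level with the underside, x = -35 to -86 mm.
- carrier_fin (a point): Middle of the top edge of the carrier's red grip fin: an upright plate 50 (x) x 10 (y) mm, from 16 to 56 mm above the carrier's underside, over its origin and near its centre of mass. Take it across y from above.
- carrier_nose (a point): Middle of the lower edge of the nose's end (carrier x = 80, y = 0, z = 0 mm).
- carrier_tail (a point): Middle of the lower edge of the tail's end (carrier x = -86, y = 0, z = 0 mm). The nose is tilted up about this edge.
- dock: Fixed dock. x points from its rear stop (robot's side) to its lip, z up, origin on the bench; the carrier starts within 3 mm of it in x and y. Grey floor 8 mm above the bench, x = -139 to 129 mm; side guides at y = +-20 mm, 18 mm above the bench. The yellow lip, keeper and stop are one clamped slide, set at an unmeasured s within +-18 mm along x; the robot cannot shift it.
- lip_mid (a point): Top of the retaining lip's edge for s = 0; the true edge is s along dock x from here. Yellow overhang, underside 17.5 and top 22 mm above the bench, reaching 50 mm on in +x; its front wall is 42 mm in from the edge. At the start it covers 1 to 41 mm of the nose. The nose is over the lip from about 5.5 degrees of tilt.
- keeper_mid (a point): Lower front edge of the rear keeper for s = 0 (true: s along dock x from here). Yellow overhang over the tail from here back to the stop, underside 22 and top 28 mm above the bench. With the tail at the stop it allows about 9.5 degrees (0.166 rad) of tilt, and not a straight lift.
- stop_mid (a point): Foot of the rigid rear stop's face for s = 0 (true: s along dock x from here). With the tail's end against it the nose is 2.5 mm clear of the lip. The dock is made for light hand loads: more than 20 N between carrier and dock is forcing it.
- tray: Fixed blue inspection tray, open on top, 240 (x) x 110 (y) x 18 mm high, walls and floor 5 mm thick. Origin: centre of its underside, on the bench; x along its length. The carrier may lie in it either way round.
- dish_a: Loose white ceramic sorting dish, 72 mm across, 22 mm high; origin centre of its underside. Bystander.
- dish_b: Loose white ceramic sorting dish like dish_a. Bystander.
- collar: Loose titanium pin collar, 22 mm across, 14 mm high, standing on the bench; origin centre of its underside. Bystander.
- chaser: Loose steel thread chaser, bar 125 x 10 x 10 mm lying along its x; origin centre of its underside. Bystander.
- plier: Loose knurled aluminium cleco plier with red handles, about 190 mm along its x, 65 mm wide, 19 mm high; origin under its pivot block. Bystander.
- jar: Loose closed jar, 52 mm across, 62 mm high; origin centre of its underside. Bystander.
Mind the look-alikes: they are no part of the job. What is shaped like the carrier but black or purple is not meant.

How it is judged (in metres and radians):
On the way, in this order (a step that is already met when the one before it is completed fails the run):
1. the nose is tilted up over the lip (its end more than 24 mm above the bench) while the tail end is still hooked under the keeper, within 9 mm of the dock floor (z of carrier_nose in the frame of dock above 0.024 m and z of carrier_tail in the frame of dock below 0.017 m and x of carrier_tail in the frame of dock below -0.08 m), for 0.1 s.
2. the carrier is out of the dock: both ends more than 35 mm above the bench (z of each of carrier_nose, carrier_tail in the frame of dock above 0.035 m), for 0.1 s.
At the end, for the whole second after the job is handed in: The carrier lies at rest, released, flat (within 0.06 rad) on the floor of the tray (underside 2 to 9 mm above the bench), its origin within 50 mm of the tray's centre (z of carrier in the frame of tray between 0.002 and 0.009 m and horizontal distance between carrier and tray below 0.05 m and angle between carrier's own z axis and vertical below 0.06 rad and linear speed of carrier below 0.02 m/s and contact force between the fingers and carrier below 0.1 N); the robot touches nothing.
It fails at once if the carrier is forced against the dock with more than 20 N (contact force between carrier and dock above 20 N).
It fails at once if the carrier is banged or pressed on the tray with more than 60 N (contact force between carrier and tray above 60 N).
It fails at once if the carrier is dropped or thrown into the tray: faster than 0.35 m/s within 15 mm above its floor (linear speed of carrier above 0.35 m/s and horizontal distance between carrier and tray below 0.08 m and z of carrier in the frame of tray below 0.02 m).
It fails at once if the carrier is tilted more than 0.7 rad (angle between carrier's own z axis and vertical above 0.7 rad).
It fails at once if a bystander is shifted more than 20 mm (distance of any of dish_a, dish_b, collar, chaser, plier, jar from where it was at the start of the episode above 0.02 m).
It also fails if it takes over 64 s, if anything falls off the work surface, if the arm or the gripper's body presses on something with over 40 N, if the wrist force passes 120 N, or if a joint passes its speed limit or range.

## Working session

There is one attempt and no reset: what is moved stays moved. The work goes in short steps, Python scripts to look and compute and a shell command to move; the robot and the scene stay as the last step left them, time stands still between calls to the robot, and variables do not carry over. Pictures are saved under pics/ and viewed, at most 10 in all, crops included, and the job is handed in when it is done.

```bash
mkdir -p pics; python3 - <<'E'
from plant import *
import cv2,pickle
d={}
for n in ("scene","top"):
    s=snapshot(n); d[n]=s
    cv2.imwrite(f"pics/{n}0.png",s["pixels"][:,:,::-1])
    print(n,s.keys(),s["mtx"],s["view"])
pickle.dump(d,open("d0.pkl","wb"))
print(read_state())
E
```

```text
scene dict_keys(['pixels', 'mtx', 'view']) [[404.30236455   0.         275.15362652]
 [  0.         404.30236455 213.31867605]
 [  0.           0.           1.        ]] [[-5.28803164e-01  8.48742154e-01 -1.99237668e-03  2.96830079e+02]
 [-6.20279414e-01 -3.84856549e-01  6.83475592e-01  2.36128219e+02]
 [ 5.79327767e-01  3.62659886e-01  7.29970647e-01 -1.27807772e+03]
 [ 0.00000000e+00  0.00000000e+00  0.00000000e+00  1.00000000e+00]]
top dict_keys(['pixels', 'mtx', 'view']) [[380.04796516   0.         280.33884098]
 [  0.         380.04796516 212.7328509 ]
 [  0.           0.           1.        ]] [[ 2.21188390e-02 -9.99627810e-01 -1.59686965e-02 -3.91442074e+01]
 [ 9.96163774e-01  2.06838839e-02  8.50288943e-02 -4.84045727e+02]
 [-8.46669527e-02 -1.77881774e-02  9.96250515e-01 -1.08175199e+03]
 [ 0.00000000e+00  0.00000000e+00  0.00000000e+00  1.00000000e+00]]
{'time_s': 0.1, 'q': array([1.04739149e+00, 2.59162785e-01, 2.08468998e-02, 1.33371277e+00,
       2.77494521e-05, 1.41820477e+00]), 'dq': array([ 0.00075482, -0.00173663,  0.0005408 ,  0.00171821, -0.00061864,
       -0.00010403]), 'joint_efforts': array([ 5.81031520e-03, -5.56693017e+01,  3.45072126e+01,  1.16670085e-02,
       -1.13164615e-04, -2.19327319e-06]), 'ee_pos': array([199.18315251, 512.42151777, 247.7156441 ]), 'tcp_rot': array([-2.17409824e-04,  1.84346193e-01,  9.82861181e-01, -5.76702604e-04]), 'contact_force': array([-0.1670776 ,  0.1947035 ,  0.13176616]), 'torque': array([-0.03037441, -0.00877478,  0.02425664]), 'grip_force': 0.0, 'finger_gap': 85.56463025846253}
```

View pics/top0.png

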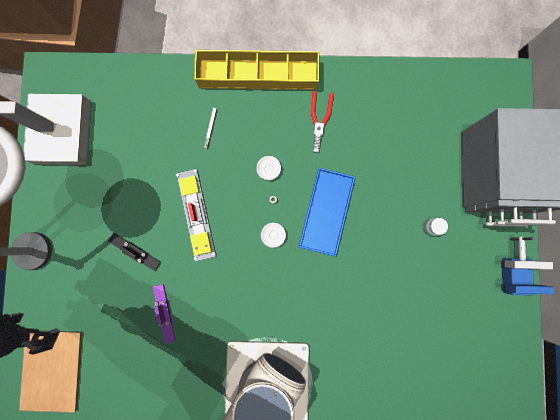

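View pics/scene0.png

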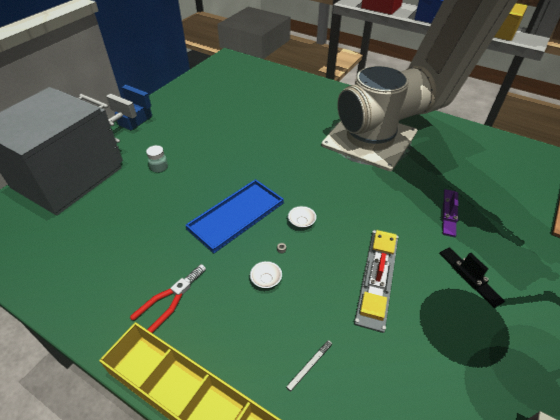

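The top view shows the dock at about (195,215) with the lip at its upper end (190,183) and the keeper at (201,245). The red fin is at (194,212) and the blue tray at (327,212). The black and purple parts are decoys. The scene view agrees.

```bash
cat > h.py <<'E'
import numpy as np,cv2
def ray(s,uv,z):
    V=np.array(s["view"]);R=V[:3,:3];c=-R.T@V[:3,3]
    uv=np.atleast_2d(np.asarray(uv,float))
    p=np.c_[uv,np.ones(len(uv))]@np.linalg.inv(s["mtx"]).T
    d=(p*[1,-1,-1])@R
    return c+d*((z-c[2])/d[:,2])[:,None]
def mask(s,lo,hi,box=None):
    h=cv2.cvtColor(np.ascontiguousarray(s["pixels"]),cv2.COLOR_RGB2HSV)
    m=cv2.inRange(h,lo,hi)
    if box:
        k=np.zeros_like(m);x0,y0,x1,y1=box;k[y0:y1,x0:x1]=1;m=m*k
    return m
def rects(m,amin=20):
    c,_=cv2.findContours(m,cv2.RETR_EXTERNAL,cv2.CHAIN_APPROX_NONE)
    return [(cv2.contourArea(a),cv2.boxPoints(cv2.minAreaRect(a))) for a in c if cv2.contourArea(a)>amin]
E
python3 - <<'E'
from h import *
import pickle
np.set_printoptions(precision=1,suppress=True)
d=pickle.load(open("d0.pkl","rb"));Y=((18,120,120),(35,255,255));B=((100,120,60),(130,255,255));Rd=((0,150,80),(8,255,255))
for n,by,bt,br in (("top",(160,160,230,270),(290,160,370,260),(180,195,210,225)),("scene",(350,225,405,330),(180,175,290,250),(365,245,395,290))):
    s=d[n]
    V=np.array(s["view"]);print(n,"cam",-V[:3,:3].T@V[:3,3])
    for nm,c,b,z in (("yel",Y,by,22),("tray",B,bt,18),("fin",Rd,br,64)):
        for a,r in rects(mask(s,*c,b),10):
            p=ray(s,r,z); print(nm,a,p[:,:2].round(1).tolist(),"ctr",p.mean(0)[:2])
E
```

```text
top cam [ 391.5  -48.4 1118.2]
yel 301.5 [[414.1, 230.5], [425.2, 183.5], [368.5, 169.1], [357.5, 215.8]] ctr [391.3 199.7]
yel 248.5 [[577.9, 272.2], [589.9, 225.0], [541.3, 211.8], [529.4, 258.8]] ctr [559.6 241.9]
tray 3044.5 [[386.9, -81.8], [621.8, -136.1], [596.1, -245.6], [362.6, -189.6]] ctr [ 491.9 -163.3]
fin 33.5 [[500.1, 230.2], [502.2, 221.6], [456.1, 209.4], [454.0, 217.9]] ctr [478.1 219.8]
scene cam [1043.9  302.5  772.2]
yel 453.0 [[592.7, 224.6], [542.6, 214.1], [529.3, 263.8], [579.3, 272.4]] ctr [561.  243.7]
yel 360.0 [[422.9, 181.9], [364.4, 168.6], [352.2, 217.8], [410.5, 229.1]] ctr [387.5 199.3]
tray 3212.5 [[599.2, -243.7], [320.2, -194.5], [396.6, -72.0], [647.7, -132.1]] ctr [ 490.9 -160.6]
fin 86.5 [[531.4, 229.4], [459.4, 210.6], [455.8, 220.5], [528.0, 238.7]] ctr [493.6 224.8]
```

```bash
python3 -m handwheel '[[8.5,-4.0,-1.9,0.7,0,0,-4],[8.5,-8.1,-3.8,1.4,0,0,-8],[8.5,-12.2,-5.7,2.1,0,0,-12],[8.5,-16.3,-7.6,2.8,0,0,-16],[8.5,-20.4,-9.5,3.5,0,0,-20],[8.5,-24.5,-11.4,4.2,0,0,-24],[8.5,-28.6,-13.3,4.9,0,0,-28],[8.5,-32.7,-15.2,5.6,0,0,-32],[8.5,-36.57,-17.1,6.3,0,0,-35.3],[8.5,-36.57,-17.1,6.3,0,0,-35.3],[8.5,-36.57,-17.1,6.3,0,0,-35.3]]' 40
cat >> h.py <<'E'
from scipy.spatial.transform import Rotation as Rot
def tool(st): # tool rotation
    w,x,y,z=st["tcp_rot"]; return Rot.from_quat([x,y,z,w])
def shift(st,target): return tool(st).inv().apply(np.asarray(target)-st["ee_pos"])/10
E
python3 - <<'E'
from plant import *; from h import *; import pickle
np.set_printoptions(precision=2,suppress=True)
s=snapshot("wrist");pickle.dump(s,open("w1.pkl","wb"));cv2.imwrite("pics/w1.png",s["pixels"][:,:,::-1])
V=np.array(s["view"]);print(-V[:3,:3].T@V[:3,3],V);st=read_state();print(st["ee_pos"],tool(st).as_matrix(),st["contact_force"],st["time_s"])
E
```

```text
time_s: 1.2
ee_pos: [478.4, 219.8, 184.6]
tcp_rot: [-0.001, -0.121, 0.993, -0.0]
contact_force: [-0.6, 0.4, -0.4]
finger_gap: 84.9
grip_force: 0.0
[408.77 202.   308.91] [[  -0.24    0.97    0.    -98.29]
 [  -0.93   -0.23   -0.28  514.45]
 [  -0.27   -0.07    0.96 -170.31]
 [   0.      0.      0.      1.  ]]
[477.89 220.64 184.99] [[-0.97 -0.24 -0.  ]
 [-0.24  0.97 -0.  ]
 [ 0.    0.   -1.  ]] [ 0.92  0.08 -0.51] 1.25
```

View pics/w1.png

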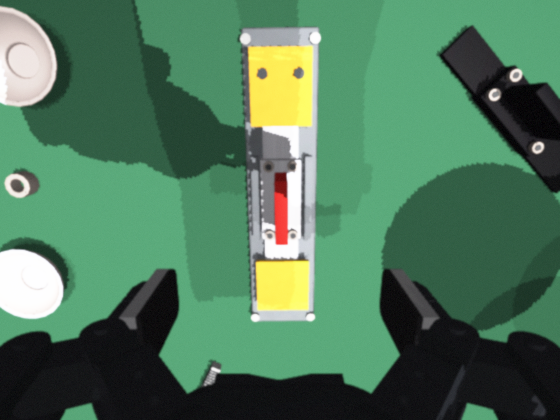

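The wrist view shows the red fin at (281,208), the keeper (top) with its front edge at row 126, and the lip (bottom) with its edge at row 262. The fingers are well clear on both sides.

```bash
python3 - <<'E'
from h import *
import pickle
np.set_printoptions(precision=1,suppress=True)
s=pickle.load(open("w1.pkl","rb"));Y=((18,120,120),(35,255,255));Rd=((0,150,60),(8,255,255))
res={}
for nm,c,b,z in (("lip",Y,(230,230,330,330),22),("keep",Y,(230,30,330,140),28),("fin",Rd,(250,150,310,260),64)):
    for a,r in rects(mask(s,*c,b),100):
        p=ray(s,r,z); print(nm,a,r.round().tolist(),p[:,:2].round(1).tolist(),"ctr",p.mean(0)[:2]); res[nm]=p
ax=(res["lip"].mean(0)-res["keep"].mean(0))[:2];ax/=np.linalg.norm(ax);print("yaw",np.degrees(np.arctan2(ax[1],ax[0])))
o=res["keep"].mean(0)[:2]
for k,p in res.items(): print(k,np.sort((p[:,:2]-o)@ax),np.sort((p[:,:2]-o)@[-ax[1],ax[0]]))
E
```

```text
lip 2428.0 [[255.0, 260.0], [307.0, 260.0], [307.0, 309.0], [255.0, 309.0]] [[541.0, 212.6], [529.7, 258.3], [578.4, 271.5], [590.2, 223.8]] ctr [559.8 241.5]
keep 4776.5 [[248.0, 46.0], [311.0, 46.0], [311.0, 127.0], [248.0, 127.0]] [[370.6, 169.1], [359.3, 214.6], [415.8, 230.1], [427.8, 181.7]] ctr [393.4 198.9]
fin 720.0 [[273.0, 173.0], [285.0, 173.0], [287.0, 243.0], [276.0, 243.0]] [[452.4, 209.0], [450.1, 217.1], [502.0, 231.9], [504.4, 223.2]] ctr [477.2 220.3]
yaw 14.371206643904076
lip [146.4 146.8 196.8 197.3] [-24.8 -23.3  23.7  24.4]
keep [-29.5 -29.1  29.1  29.5] [-25.2 -23.2  23.7  24.7]
fin [ 59.5  59.7 113.4 113.6] [-4.9 -4.   3.6  5. ]
```

```bash
python3 - <<'E'
from plant import *; from h import *
np.set_printoptions(precision=3,suppress=True)
st=read_state();M=tool(st).as_matrix();print(shift(st,[479.1,220.8,47]),np.degrees(np.arctan2(-M[1,0],-M[0,0])))
# tilt errors of tool axis
print(M[:,2])
E
```

```text
[-0.136 -0.017 13.799] 13.977578523127612
[-0.001 -0.    -1.   ]
```

```bash
python3 -m handwheel '[[5,-0.13,0,3,0,0,-0.4],[5,-0.13,0,6,0,0,-0.4],[5,-0.13,0,9,0,0,-0.4],[5,-0.13,0,11,0,0,-0.4],[5,-0.13,0,12.5,0,0,-0.4],[5,-0.13,0,13.4,0,0,-0.4],[5,-0.13,0,13.8,0,0,-0.4],[5,-0.13,0,13.8,0,0,-0.4],[5,-0.13,0,13.8,0,0,-0.4]]' 20
python3 - <<'E'
from plant import *; from h import *; import pickle
s=snapshot("wrist");pickle.dump(s,open("w2.pkl","wb"));cv2.imwrite("pics/w2.png",s["pixels"][:,:,::-1])
print(read_state()["ee_pos"],read_state()["contact_force"])
E
```

```text
time_s: 2.15
ee_pos: [479.7, 221.4, 48.0]
tcp_rot: [0.001, -0.126, 0.992, 0.0]
contact_force: [0.5, 0.1, 0.3]
finger_gap: 50.3
grip_force: 0.0
[479.81426434 221.34121166  48.07955673] [-0.60136251  0.23382313 -0.1019025 ]
```

View pics/w2.png

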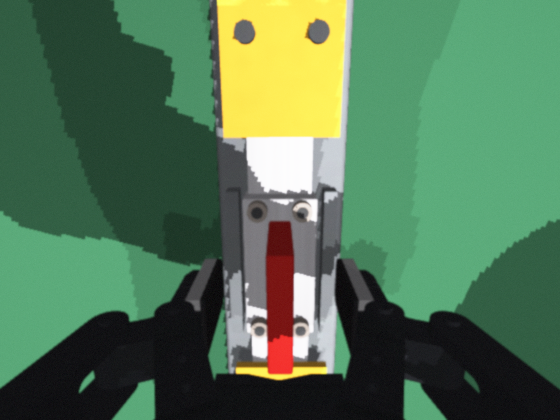

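The fin, at column 280 and rows 222–372, is centred between the fingers (inner faces about columns 220 and 340). I'll close gently.

```bash
python3 -m handwheel '[[2.5,0,0,0,0,0,0],[2.5,0,0,0,0,0,0],[2.5,0,0,0,0,0,0],[1.5,0,0,0,0,0,0],[1.5,0,0,0,0,0,0],[1.2,0,0,0,0,0,0],[1.1,0,0,0,0,0,0],[1.0,0,0,0,0,0,0],[0.8,0,0,0,0,0,0],[0.6,0,0,0,0,0,0],[0.5,0,0,0,0,0,0],[0.5,0,0,0,0,0,0]]' 20
```

```text
time_s: 3.4
ee_pos: [479.4, 221.1, 47.3]
tcp_rot: [0.0, -0.126, 0.992, 0.0]
contact_force: [-0.1, 1.2, 1.5]
finger_gap: 9.6
grip_force: 20.1
```

```bash
python3 -m handwheel '[[0.5,0,0,-0.04,0,0,0],[0.5,0,0,-0.08,0,0,0],[0.5,0,0,-0.1,0,0,0],[0.5,0,0,-0.1,0,0,0],[0.5,0,0,-0.1,0,0,0]]' 40; python3 -m handwheel '[[0.5,0.2,0,-0.1,0,0,0],[0.5,0.4,0,-0.1,0,0,0],[0.5,0.6,0,-0.1,0,0,0],[0.5,0.8,0,-0.1,0,0,0],[0.5,0.8,0,-0.1,0,0,0]]'
```

```text
time_s: 3.9
ee_pos: [479.4, 221.0, 48.2]
tcp_rot: [-0.0, -0.126, 0.992, -0.0]
contact_force: [0.2, 0.5, -1.3]
finger_gap: 9.6
grip_force: 41.5
time_s: 4.4
ee_pos: [471.3, 219.0, 49.3]
tcp_rot: [-0.0, -0.126, 0.992, -0.0]
contact_force: [-0.5, 0.3, -1.7]
finger_gap: 9.6
grip_force: 41.5
```

```bash
python3 -m handwheel '[[0.5,0.1,0,0.1,0,0,0],[0.5,0.3,0,0.1,0,0,0],[0.5,0.5,0,0.1,0,0,0],[0.5,0.7,0,0.1,0,0,0],[0.5,0.9,0,0.1,0,0,0],[0.5,1.1,0,0.1,0,0,0],[0.5,1.1,0,0.1,0,0,0]]'
```

```text
time_s: 5.1
ee_pos: [460.7, 216.2, 48.3]
tcp_rot: [-0.0, -0.126, 0.992, -0.0]
contact_force: [-1.3, 0.5, -1.4]
finger_gap: 9.5
grip_force: 41.5
```

```bash
python3 -m handwheel '[[0.5,0.05,0,0,0,0,0],[0.5,0.1,0,0,0,0,0],[0.5,0.1,0,0,0,0,0]]'
```

```text
time_s: 5.4
ee_pos: [460.0, 216.0, 48.2]
tcp_rot: [-0.0, -0.126, 0.992, -0.0]
contact_force: [0.4, -0.0, -2.0]
finger_gap: 9.6
grip_force: 41.5
```

```bash
python3 -m handwheel '[[0.5,0.05,0,0,0,0,0],[0.5,0.1,0,0,0,0,0],[0.5,0.1,0,0,0,0,0]]'
```

```text
time_s: 5.7
ee_pos: [459.0, 215.8, 48.3]
tcp_rot: [-0.0, -0.126, 0.992, 0.0]
contact_force: [0.9, 0.2, -0.9]
finger_gap: 9.4
grip_force: 41.5
```

```bash
python3 -m handwheel '[[0.5,0.05,0,0,0,0,0],[0.5,0.05,0,0,0,0,0]]'
```

```text
time_s: 5.9
ee_pos: [458.6, 215.7, 48.3]
tcp_rot: [-0.0, -0.126, 0.992, -0.0]
contact_force: [0.6, 0.2, -2.1]
finger_gap: 9.4
grip_force: 41.5
```

```bash
python3 -m handwheel '[[0.5,0.05,0,0,0,0,0],[0.5,0.05,0,0,0,0,0]]'
```

```text
time_s: 6.1
ee_pos: [458.1, 215.5, 48.3]
tcp_rot: [-0.0, -0.126, 0.992, -0.0]
contact_force: [-0.2, 0.0, -2.3]
finger_gap: 9.3
grip_force: 41.5
```

```bash
python3 -m handwheel '[[0.5,0.05,0,0,0,0,0],[0.5,0.05,0,0,0,0,0]]'
```

```text
time_s: 6.3
ee_pos: [457.6, 215.4, 48.3]
tcp_rot: [-0.0, -0.126, 0.992, -0.0]
contact_force: [-0.5, 0.2, -0.9]
finger_gap: 9.5
grip_force: 41.5
```

```bash
python3 -m handwheel '[[0.5,0.05,0,0,0,0,0],[0.5,0.05,0,0,0,0,0]]'
```

```text
time_s: 6.5
ee_pos: [457.1, 215.3, 48.3]
tcp_rot: [-0.0, -0.126, 0.992, -0.0]
contact_force: [-0.6, 0.6, -1.2]
finger_gap: 9.3
grip_force: 41.5
```

```bash
python3 -m handwheel '[[0.5,0.05,0,0,0,0,0],[0.5,0.05,0,0,0,0,0]]'
```

```text
time_s: 6.7
ee_pos: [456.6, 215.2, 48.3]
tcp_rot: [-0.0, -0.126, 0.992, -0.0]
contact_force: [-0.1, -0.3, -2.2]
finger_gap: 9.3
grip_force: 41.5
```

```bash
python3 -m handwheel '[[0.5,0.05,0,0,0,0,0],[0.5,0.05,0,0,0,0,0]]'
```

```text
time_s: 6.9
ee_pos: [456.1, 215.0, 48.3]
tcp_rot: [-0.0, -0.126, 0.992, -0.0]
contact_force: [1.3, -1.3, -1.2]
finger_gap: 9.3
grip_force: 41.5
```

```bash
python3 -m handwheel '[[0.5,0.05,0,0,0,0,0],[0.5,0.05,0,0,0,0,0]]'
```

```text
time_s: 7.1
ee_pos: [455.7, 214.9, 48.3]
tcp_rot: [-0.0, -0.126, 0.992, -0.0]
contact_force: [-0.3, 0.0, -1.9]
finger_gap: 9.6
grip_force: 41.5
```

```bash
python3 -m handwheel '[[0.5,0.05,0,0,0,0,0],[0.5,0.05,0,0,0,0,0]]'
```

```text
time_s: 7.3
ee_pos: [455.4, 214.8, 48.4]
tcp_rot: [0.0, -0.126, 0.992, 0.0]
contact_force: [0.7, 0.5, -2.1]
finger_gap: 9.6
grip_force: 41.5
```

```bash
python3 -m handwheel '[[0.5,0.04,0,0,0,0,0],[0.5,0.04,0,0,0,0,0]]'
```

```text
time_s: 7.5
ee_pos: [455.3, 214.8, 48.5]
tcp_rot: [0.001, -0.126, 0.992, 0.0]
contact_force: [2.7, 0.4, -1.1]
finger_gap: 9.6
grip_force: 41.5
```

```bash
python3 -m handwheel '[[0.5,0.04,0,0,0,0,0],[0.5,0.04,0,0,0,0,0]]'
```

```text
time_s: 7.7
ee_pos: [455.2, 214.8, 48.6]
tcp_rot: [0.001, -0.126, 0.992, 0.0]
contact_force: [5.0, 1.8, -1.2]
finger_gap: 9.5
grip_force: 41.5
```

```bash
python3 -m handwheel '[[0.5,-0.06,0,0,0,0,0],[0.5,-0.12,0,0,0,0,0],[0.5,-0.12,0,0,0,0,0]]' 60; python3 -m handwheel '[[0.5,0.028,0,-0.072,0,-0.5,0],[0.5,0.056,0,-0.144,0,-1,0],[0.5,0.085,0,-0.215,0,-1.5,0],[0.5,0.113,0,-0.286,0,-2,0],[0.5,0.143,0,-0.357,0,-2.5,0],[0.5,0.174,0,-0.428,0,-3,0],[0.5,0.174,0,-0.428,0,-3,0]]'
```

```text
time_s: 8.0
ee_pos: [455.4, 214.8, 48.2]
tcp_rot: [-0.0, -0.126, 0.992, -0.0]
contact_force: [2.0, 0.5, -0.6]
finger_gap: 9.0
grip_force: 62.1
time_s: 8.7
ee_pos: [453.6, 214.4, 52.7]
tcp_rot: [0.026, -0.126, 0.992, 0.003]
contact_force: [0.1, 0.3, -1.8]
finger_gap: 9.0
grip_force: 62.2
```

```bash
python3 -m handwheel '[[0.5,0.028,0,-0.071,0,-0.5,0],[0.5,0.057,0,-0.142,0,-1,0],[0.5,0.086,0,-0.213,0,-1.5,0],[0.5,0.115,0,-0.284,0,-2,0],[0.5,0.146,0,-0.355,0,-2.5,0],[0.5,0.176,0,-0.425,0,-3,0],[0.5,0.208,0,-0.495,0,-3.5,0],[0.5,0.240,0,-0.564,0,-4,0],[0.5,0.240,0,-0.564,0,-4,0],[0.5,0.240,0,-0.564,0,-4,0]]'; python3 - <<'E'
from plant import *; from h import *
s=snapshot("wrist");cv2.imwrite("pics/w3.png",s["pixels"][:,:,::-1]);st=read_state()
M=tool(st).as_matrix();print(st["ee_pos"],st["contact_force"],st["torque"],M.round(4))
# estimate tail / nose z for carrier
for x in(-86,80): print(st["ee_pos"]+M@np.array([-x,0,39.3]))
E
```

```text
time_s: 9.7
ee_pos: [451.3, 213.8, 58.1]
tcp_rot: [0.061, -0.126, 0.99, 0.008]
contact_force: [-0.7, 0.2, -2.9]
finger_gap: 9.3
grip_force: 62.2
[451.38831135 213.80462209  58.10052186] [ 0.43106694 -0.20616337 -2.31324501] [-0.03355839  0.19265087  0.01336265] [[-0.9611 -0.2496  0.1181]
 [-0.2478  0.9683  0.0304]
 [-0.1219 -0.     -0.9925]]
[373.3719021  193.69308366   8.60854361]
[532.9178419  234.82073955  28.84734332]
```

View pics/w3.png

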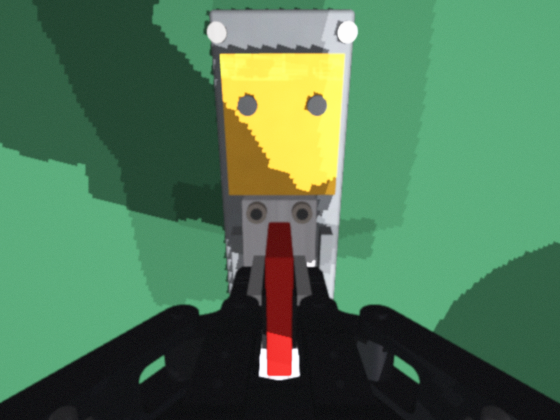

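The carrier is tilted 7° and centred, and the keeper edge at row 195 is clear of the fin at (279,300). By my estimate the tail is 8.6 mm and the nose 28.8 mm above the bench, with no contact. Next I'll draw it out along its own axis.

```bash
python3 -m handwheel '[[0.5,-0.4,0,0,0,0,0],[0.5,-0.9,0,0,0,0,0],[0.5,-1.4,0,0,0,0,0],[0.5,-2.0,0,0,0,0,0],[0.5,-2.0,0,0,0,0,0]]'
```

```text
time_s: 10.25
ee_pos: [471.7, 219.0, 60.6]
tcp_rot: [0.061, -0.125, 0.99, 0.008]
contact_force: [0.9, -0.1, -1.9]
finger_gap: 9.3
grip_force: 62.2
```

```bash
python3 -m handwheel '[[0.5,-0.4,0,0,0,0,0],[0.5,-0.9,0,0,0,0,0],[0.5,-1.5,0,0,0,0,0],[0.5,-2.1,0,0,0,0,0],[0.5,-2.7,0,0,0,0,0],[0.5,-3.3,0,0,0,0,0],[0.5,-3.9,0,0,0,0,0],[0.5,-4.3,0,0,0,0,0],[0.5,-4.3,0,0,0,0,0]]'
```

```text
time_s: 11.15
ee_pos: [512.5, 229.5, 65.7]
tcp_rot: [0.061, -0.126, 0.99, 0.008]
contact_force: [-0.0, -0.5, -2.3]
finger_gap: 9.2
grip_force: 62.2
```

```bash
python3 -m handwheel '[[0.5,-0.18,0,-1.5,0,0,0],[0.5,-0.43,0,-3.5,0,0,0],[0.5,-0.73,0,-6,0,0,0],[0.5,-1.0,0,-8,0,0,0],[0.5,-1.22,0,-9.93,0,0,0],[0.5,-1.22,0,-9.93,0,2,0],[0.5,-1.22,0,-9.93,0,4,0],[0.5,-1.22,0,-9.93,0,6,0],[0.5,-1.22,0,-9.93,0,7,0],[0.5,-1.22,0,-9.93,0,7,0]]'; python3 - <<'E'
from plant import *; from h import *
np.set_printoptions(precision=3,suppress=True)
st=read_state();M=tool(st).as_matrix();print(st["ee_pos"],M[:,2],st["contact_force"],shift(st,[491.5,-162,120]),np.degrees(np.arctan2(-M[1,0],-M[0,0])))
E
```

```text
time_s: 12.15
ee_pos: [512.1, 229.4, 165.4]
tcp_rot: [-0.0, -0.126, 0.992, -0.0]
contact_force: [1.2, 1.0, -2.3]
finger_gap: 9.4
grip_force: 62.2
[512.075 229.407 165.407] [-0.001 -0.    -1.   ] [ 1.179  0.966 -2.3  ] [ 11.756 -37.389   4.548] 14.448646533532429
```

```bash
python3 -m handwheel '[[0.5,0.5,-1.6,0,0,0,1.2],[0.5,1.4,-4.5,0,0,0,3.3],[0.5,2.5,-8.1,0,0,0,6.0],[0.5,3.8,-12,0,0,0,9],[0.5,5.1,-16.2,0,0,0,12],[0.5,6.4,-20.4,0,0,0,15.2],[0.5,7.7,-24.5,0,0,0,18.3],[0.5,9.0,-28.6,0,0,0,21.3],[0.5,10.2,-32.4,0,0,0,24.2],[0.5,11.1,-35.3,0,0,0,26.3],[0.5,11.6,-36.9,0,0,0,27.4],[0.5,11.75,-37.4,0,0,0,27.7]]'; python3 -m handwheel '[[0.5,0,0,0,0,0,0],[0.5,0,0,0,0,0,0]]'; python3 - <<'E'
from plant import *; from h import *
np.set_printoptions(precision=3,suppress=True)
s=snapshot("wrist");cv2.imwrite("pics/w4.png",s["pixels"][:,:,::-1])
t=snapshot("top");c=rects(mask(t,(100,120,60),(130,255,255),(290,160,370,260)),100)
st=read_state();M=tool(st).as_matrix();print(st["ee_pos"],M[:,2],shift(st,[491.5,-162,47]),np.degrees(np.arctan2(-M[1,0],-M[0,0])))
E
```

```text
time_s: 13.35
ee_pos: [490.6, -164.1, 165.8]
tcp_rot: [0.0, 0.117, 0.993, -0.0]
contact_force: [-0.1, 0.4, -1.6]
finger_gap: 9.0
grip_force: 62.2
time_s: 13.55
ee_pos: [491.2, -161.4, 165.8]
tcp_rot: [0.0, 0.115, 0.993, 0.0]
contact_force: [0.4, 0.2, -1.8]
finger_gap: 9.0
grip_force: 62.2
[ 491.4   -161.099  165.898] [ 0.  0. -1.] [-0.029 -0.087 11.89 ] -13.164552124868418
```

View pics/w4.png

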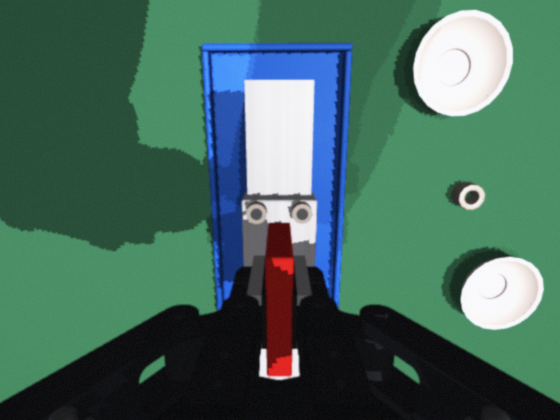

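The carrier hangs level over the tray, with its tail at (279,80) inside the tray outline (columns 203–350) and aligned with it. I'll lower it now.

```bash
python3 -m handwheel '[[0.5,0,0,2,0,0,0],[0.5,0,0,5,0,0,0],[0.5,0,0,8,0,0,0],[0.5,0,0,9.8,0,0,0],[0.5,0,0,10.8,0,0,0],[0.5,0,0,11.4,0,0,0],[0.5,0,0,11.7,0,0,0],[0.5,0,0,11.8,0,0,0],[0.5,0,0,11.8,0,0,0]]'
```

```text
time_s: 14.55
ee_pos: [491.9, -162.2, 48.4]
tcp_rot: [0.001, 0.115, 0.993, -0.0]
contact_force: [-0.4, -0.6, -2.0]
finger_gap: 9.7
grip_force: 62.1
```

```bash
python3 -m handwheel '[[0.5,0,0,0.05,0,0,0],[0.5,0,0,0.1,0,0,0],[0.5,0,0,0.15,0,0,0],[0.5,0,0,0.2,0,0,0],[0.5,0,0,0.2,0,0,0]]'
```

```text
time_s: 15.05
ee_pos: [491.5, -162.1, 45.8]
tcp_rot: [-0.0, 0.115, 0.993, 0.0]
contact_force: [-0.9, 0.5, -2.4]
finger_gap: 9.0
grip_force: 62.1
```

```bash
python3 -m handwheel '[[0.5,0,0,0.05,0,0,0],[0.5,0,0,0.1,0,0,0],[0.5,0,0,0.1,0,0,0]]'
```

```text
time_s: 15.35
ee_pos: [491.4, -162.1, 44.7]
tcp_rot: [-0.0, 0.115, 0.993, 0.0]
contact_force: [-0.6, -1.6, -2.0]
finger_gap: 9.3
grip_force: 62.1
```

```bash
python3 -m handwheel '[[0.5,0,0,0.03,0,0,0],[0.5,0,0,0.06,0,0,0],[0.5,0,0,0.06,0,0,0]]'
```

```text
time_s: 15.65
ee_pos: [491.5, -162.1, 44.4]
tcp_rot: [0.0, 0.115, 0.993, -0.0]
contact_force: [-0.3, -0.8, 1.9]
finger_gap: 8.9
grip_force: 62.9
```

```bash
python3 -m handwheel '[[0.5,0,0,0.03,0,0,0],[0.5,0,0,0.05,0,0,0],[0.5,0,0,0.05,0,0,0]]'
```

```text
time_s: 15.95
ee_pos: [491.5, -162.1, 44.4]
tcp_rot: [0.0, 0.115, 0.993, -0.0]
contact_force: [-3.3, 1.0, 9.6]
finger_gap: 9.1
grip_force: 64.0
```

```bash
python3 -m handwheel '[[0.5,0,0,-0.05,0,0,0],[0.5,0,0,-0.05,0,0,0],[1.2,0,0,-0.05,0,0,0],[1.6,0,0,-0.05,0,0,0],[2.5,0,0,-0.05,0,0,0],[3.5,0,0,-0.05,0,0,0],[4,0,0,-0.05,0,0,0],[4,0,0,-0.05,0,0,0]]'; python3 -m handwheel '[[4,0,0,-1,0,0,0],[4,0,0,-3,0,0,0],[4,0,0,-6,0,0,0],[4,0,0,-10,0,0,0],[4,0,0,-14,0,0,0],[4,0,0,-14,0,0,0],[4,0,0,-14,0,0,0]]'
python3 - <<'E'
from plant import *; from h import *
s=snapshot("wrist");t=snapshot("top")
im=np.hstack([s["pixels"][:,:,::-1],cv2.resize(t["pixels"][150:270,160:380,::-1],None,fx=2,fy=2)[:, :240][:240]]) if 0 else s["pixels"][:,:,::-1]
cv2.imwrite("pics/w5.png",im);cv2.imwrite("pics/t5.png",cv2.resize(t["pixels"][:270,150:460,::-1],None,fx=2.2,fy=2.2))
print(read_state()["contact_force"])
for a,r in rects(mask(s,(0,150,60),(8,255,255),(200,100,360,380)),100): print(a,ray(s,r,61).round(1).tolist(),ray(s,r,61).mean(0))
E
```

```text
time_s: 16.75
ee_pos: [491.5, -162.1, 44.2]
tcp_rot: [-0.0, 0.115, 0.993, 0.0]
contact_force: [0.2, 0.8, -0.4]
finger_gap: 39.8
grip_force: 0.0
time_s: 17.45
ee_pos: [491.8, -162.2, 185.5]
tcp_rot: [0.001, 0.115, 0.993, -0.0]
contact_force: [-0.7, -0.1, -0.5]
finger_gap: 40.1
grip_force: 0.0
[-0.43495836 -0.08825089 -1.02992669]
697.0 [[462.7, -160.1, 61.0], [464.7, -151.7, 61.0], [516.9, -163.7, 61.0], [514.8, -172.7, 61.0]] [ 489.76885375 -162.05202459   61.        ]
```

View pics/w5.png

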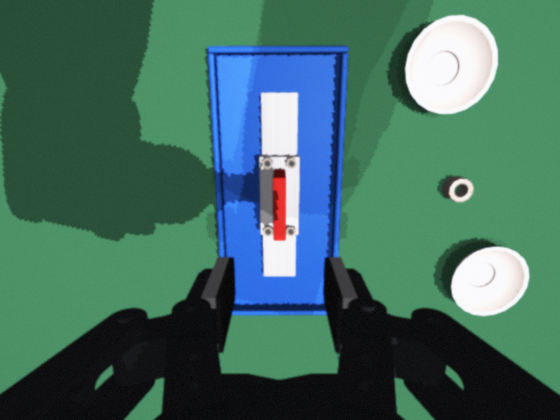

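View pics/t5.png

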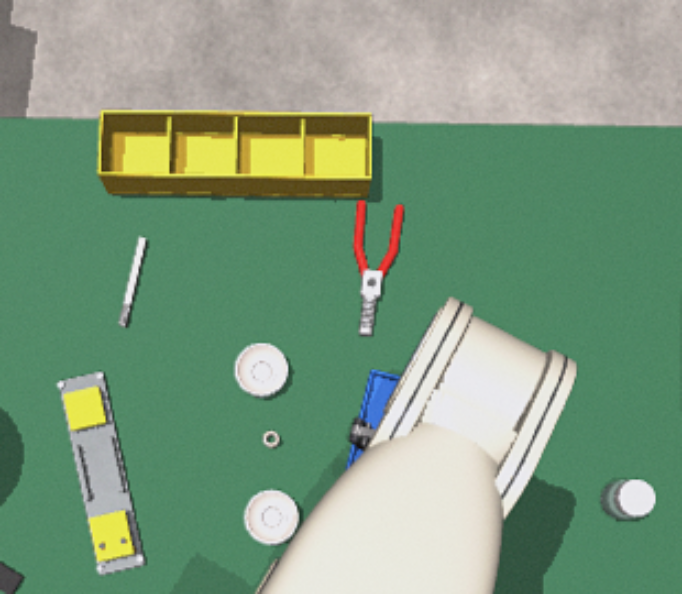

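The wrist view shows the carrier lying flat near the tray's centre, released, with its fin at (279,205) inside the tray outline (208–348, 47–313). The top view shows an empty dock and the bystanders where they were. I'm handing the job in.

```bash
python3 -c "
from plant import *
print(sign_off())"
```

```text
the job is handed in; nothing more can be done
None
```

I took the carrier out of the dock (slid back to the stop, tilted about 7°, drawn out nose first), set it flat near the tray's centre, let go of it and handed the job in; sign-off returned no verdict.

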